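# Swab into its tube, then lift the sample carrier

### The arm

A 7-joint arm with a two-finger parallel gripper is mounted at the origin on the work surface. World frame = base frame: x ahead of the robot, y to its left, z up, the work surface at z = 0. Lengths are in m, angles in rad, forces in N, time in s.
With the tool pointing down it reaches from about 0.35 to 0.9 m from the base axis. Payload 8.1 kg.
Tool frame: the origin (TCP) lies at the centre of the arm's flange, where the gripper is bolted on; the fingertips stand 178 mm ahead of it and the grasp point (between the pads) lies 159 mm ahead of it; z points along the fingers, y is the direction in which the jaws open and shut (so a half turn about z gives the same grasp; the last joint's range is limited). The gripper opens to 92 mm and grips with 3 to 60 N. Pads are 19 mm wide; open, the fingers measure 130 mm over their backs; the gripper's body (75 mm by 190 mm) begins 47 mm behind the grasp point.
Start: joints at [1.185, 0.434, 0.025, 1.573, -0.012, 1.134, -0.075], TCP at [0.174, -0.6, 0.405] pointing down, gripper open.
Joint ranges: [-2.62, 2.62], [-0.44, 2.09], [-1.27, 1.32], [0.08, 2.57], [-1.32, 4.46], [0.12, 2], [-2.74, 2.74]. Speed limits (rad/s): [2.22, 2.22, 3.01, 3.01, 3.14, 3.14, 3.14].

### API

Orientations are given as a rotation vector (axis times angle).
In Python, from cell import arm gives the robot as it stands. The module is installed in compiled form; this text tells all that it offers.
- The arm moves only by the tool move_arm, never from a script. Its argument "steps" is a list of rows, each a list of 4 numbers: the shift along the tool's x, y, z in mm, then the turn about the tool's z in rad. In form: [[x, y, z, twist], ...]. A call has 1 to 20 rows; each row is the pose to reach, as a shift and turn from the pose commanded when the call began, along the tool's axes at that moment; what a row does not reach only later rows make up. A row lasts 1/8 s, in which the tool goes at most 62.5 mm and 10.7 degrees, less where a joint would pass 70% of its speed; a pose out of reach is approached as far as the arm can. A call with a gripper value outside its range is refused whole. "grip" is the finger opening in mm, from 0 to 91.8, set as the call begins (left out, the last holds). The fingers move at their own pace and stop on an object; "grip_force" is the grip in N (left out, the last holds). Time passes only in rows, so rows that repeat a pose let the fingers close. It gives the time, the measured TCP pose, the force and the opening at its end, in the units of the state.
- arm.observe(): the state, without advancing time (a new reading comes with each control period).
- arm.get_image(name): name is "side" or "top" or "wrist"; returns the picture (480x640x3 uint8, red, green, blue); there is no depth.
- arm.camera_info(name): a dict with "mtx" (3x3 intrinsics, pixels), "pose" (4x4, takes a point from camera to world coordinates); the wrist camera has in their place "T_tool_cam" (4x4, takes a point from camera to tool coordinates, whose origin is the TCP and whose axes are the flange's). Camera axes: x right, y down, z forward; pixel columns grow to the right and rows downward; lengths in m; the calibration is good to about 2 mm. A picture is of the moment at which its call begins: read the wrist's pose just before it. camera_info takes no time and is no camera call.
- arm.sign_off(): hands the job in, once; it reports no verdict.
The state is a dict: "clock": time; "joints": joint angles; "dq": joint speeds; "joint_efforts": joint torques, N m; "position": TCP position; "ee_rot": TCP orientation; "force": force on the tool from outside, world axes, zero at the start; "ft_torque": the same for the moment, N m; "width": opening from 0.0 (shut) to 1.0 (fully open).
Only numpy, scipy, OpenCV 4.12 (cv2) and the standard library are available. Lean on these libraries where they do the work, as an engineer would, in place of code of your own. Each camera call takes 0.05 s, during which the arm holds its last target.

### The job

The crate swab with the orange cap has been used: take it out of the swab stand and push it down, without letting it fall, into the open orange-collared tube in the sample carrier until its cap sits fully home on the mouth, and let go of it. Then lift the carrier (the blue bar on top is its handle) with all four tubes standing in it, and finish the program while still holding it in the air, steady and level, at least eight centimetres clear of the table. Leave the clean white-capped swabs, the jar and the jar lid where they are.

Things in the scene. Friction and masses are not known exactly. Their poses are not given: they have to be found in the camera images.
- swab: The used swab, upright, bud down, in one hole of the stand; loose, 20 g, 126 mm long. Origin at the tip of the bud (lowest point), z up the stick. Bud 7 mm thick, stick 5 mm, a plug 10 mm thick (z 74 to 86 mm, tapered to 6 mm below), then the orange cap: a round grip 20 mm in diameter, z 86 to 126 mm. In the stand the cap's underside rests on the top plate and only the cap is above it.
- swab_shoulder (a point): Centre of the underside of the orange cap, 86 mm above the tip of the bud on the swab's axis. It meets the tube's mouth when the swab is fully home.
- tube: The open tube, clear with an orange collar round its mouth, upright in one of the carrier's four places. Loose, 30 g, 95 mm tall, 18 mm outside, bore 13 mm wide. Origin at the centre of its underside, z up. It has about 1 mm of play. With the swab home the bud's tip hangs 9 mm above the tube's underside and the 40 mm cap stands on the rim, its top 141 mm above the table.
- tube_mouth (a point): Centre of the open mouth of that tube, at its rim, 95 mm above its underside: 101 mm above the table while the carrier stands there.
- carrier: Sample carrier, loose, 0.3 to 0.45 kg plus 0.17 kg of tubes. White base 120 mm (x) by 170 mm (y), guide plate at 50 to 58 mm, steel posts at y = -76 and 76 mm joined on top by a bar along y. Origin: centre of its underside, z up. Tube places at x = -38 or 38, y = -42 or 42 mm; tubes stand 6 mm above its underside. Beside the bar there is room for fingers closing along y.
- carrier_grip (a point): Centre of the carrier's blue grip bar, 140 mm above the carrier's underside and right over its middle. The bar is 16 mm wide along the carrier's x, 20 mm tall (130 to 150 mm) and 110 mm long along its y; gripped at the middle the carrier hangs level.
- closed1: A finished sample: tube of the same size as the open one with a blue cap 20 mm in diameter on it, 135 mm tall, 40 g, loose in one of the other places of the carrier. Origin at the centre of its underside, z up. It travels with the carrier.
- closed2: Second blue-capped tube, the same as closed1.
- closed3: Third blue-capped tube, the same as closed1.
- stand: The swab stand, aluminium, fixed: top plate 70 mm (its x) by 160 mm (its y), its upper face 100 mm above the table, on two end panels. Origin at the centre of its underside, z up. Three holes 13 mm wide in a row at x = 0, y = -50, 0 and +50 mm, one swab in each.
- clean1: A clean swab with a white cap, of the same shape as the used one, in another hole of the stand. Origin at the tip of its bud. To be left alone.
- clean2: Second clean white-capped swab, in the remaining hole. To be left alone.
- jar: A closed clear jar of dried roses with a white lid, 92 mm in diameter, 142 mm tall, 0.35 kg, loose on the table. Origin at the centre of its underside. To be left alone.
- jar_lid: A spare white jar lid, 80 mm in diameter, 12 mm high, loose and flat on the table. Origin at the centre of its underside. To be left alone.
Mind the look-alikes: they are no part of the job. Leave any green look-alike of the closed2 alone.

How it is judged:
By the outcome, as a careful person would: the job done as asked, in the order asked, and still so for the second after the job is handed in, while the arm keeps its last pose, push and grip.
It also fails if it takes over 64 s, if anything falls off the work surface, if the arm or the gripper's body presses on something with over 40 N, if the wrist force passes 120 N, or if a joint passes its speed limit or range.

## Working session

There is one attempt and no reset: what is moved stays moved. The work goes in short steps, Python scripts to look and compute and a tool call to move; the robot and the scene stay as the last step left them, time stands still between calls to the robot, and variables do not carry over. Pictures are saved under pics/ and viewed, and the job is handed in when it is done.

Besides the shell and the picture viewer there is one more tool, called by a JSON object that holds its "api" and its "payload", one argument or row to a line. move_arm: Moves the arm, as the interface text tells. Its arguments: {"type":"object","properties":{"steps":{"type":"array"},"grip":{"type":"number"},"grip_force":{"type":"number"}},"required":["steps"]}

```bash
mkdir -p pics; python3 - <<'E'
from cell import arm
import cv2,numpy as np
print(arm.observe())
for n in ["side","top","wrist"]:
    im=arm.get_image(n); cv2.imwrite(f"pics/a_{n}.png",im[:,:,::-1])
    print(n,arm.camera_info(n))
E
```

```text
{'clock': 0.0, 'joints': array([ 1.18539836,  0.43522772,  0.02499442,  1.57411915, -0.01159852,
        1.1339843 , -0.07509479]), 'dq': array([ 0.00045677,  0.00018481, -0.000811  , -0.00051026,  0.00063824,
       -0.0009939 ,  0.00139661]), 'joint_efforts': array([-1.10009249e-03, -6.67848945e+01,  9.83810909e-01, -3.14468372e+01,
       -6.07266021e-02,  4.28500492e-02,  1.54357290e-04]), 'position': array([ 0.17429418, -0.59995857,  0.40393352]), 'ee_rot': array([-3.10872461e+00, -4.42390993e-01,  5.91698299e-04]), 'force': array([ 0.13147671,  0.33716596, -0.53506821]), 'ft_torque': array([ 0.03885369,  0.04029343, -0.03234994]), 'width': 1.0031987567531302}
side {'mtx': array([[493.44975858,   0.        , 322.6237903 ],
       [  0.        , 493.44975858, 246.61697233],
       [  0.        ,   0.        ,   1.        ]]), 'pose': array([[-0.85338526, -0.24950337,  0.45769167,  0.19873746],
       [-0.52078126,  0.44649524, -0.72761864,  0.59774334],
       [-0.02281385, -0.85929627, -0.51096913,  0.52121662],
       [ 0.        ,  0.        ,  0.        ,  1.        ]])}
top 
[... 241 characters left out ...]
0.99989021, -0.01395149,  0.00499292, -0.0134776 ],
       [-0.00379876, -0.08434568, -0.99642931,  1.08989423],
       [ 0.        ,  0.        ,  0.        ,  1.        ]])}
wrist {'mtx': array([[356.44511044,   0.        , 317.89702988],
       [  0.        , 356.44511044, 239.67440824],
       [  0.        ,   0.        ,   1.        ]]), 'T_tool_cam': array([[-8.02881153e-04, -9.61952907e-01, -2.73214130e-01,
         7.38652228e-02],
       [ 9.99999645e-01, -7.02085719e-04, -4.66694270e-04,
         8.31981916e-04],
       [ 2.57118171e-04, -2.73214407e-01,  9.61953129e-01,
         1.86640306e-02],
       [ 0.00000000e+00,  0.00000000e+00,  0.00000000e+00,
         1.00000000e+00]])}
```

View pics/a_side.png

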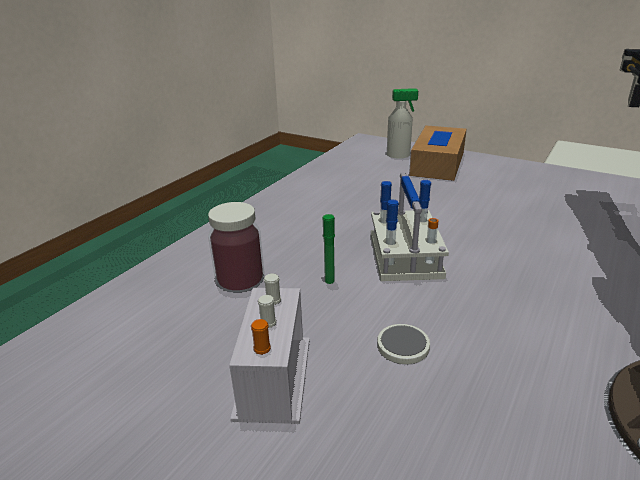

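View pics/a_top.png

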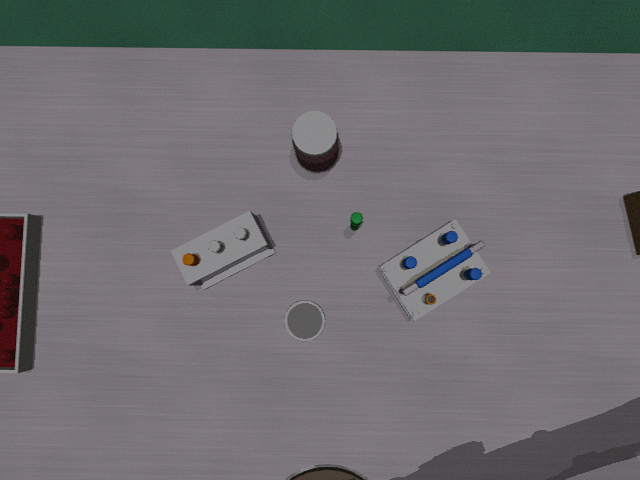

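View pics/a_wrist.png

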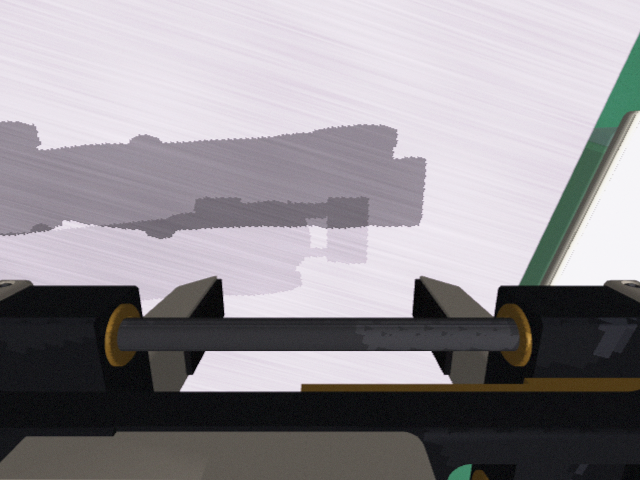

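The side view shows the orange-capped swab at (260,337) at the near end of the stand, and white caps at (267,310) and (272,288). The carrier shows the orange-collared tube at (433,230), with three blue caps. The green look-alike stands alone at (329,250). The same things appear in the top view: orange cap (190,259), orange collar (430,299), bar (445,267). Next I measure these and check enlarged crops.

```bash
cat > h.py <<'E'
import numpy as np,cv2
from cell import arm
from scipy.spatial.transform import Rotation as R
def cam(n,obs=None):
    c=arm.camera_info(n)
    if n=="wrist":
        T=np.eye(4);T[:3,:3]=R.from_rotvec(obs["ee_rot"]).as_matrix();T[:3,3]=obs["position"]
        return c["mtx"],T@c["T_tool_cam"]
    return c["mtx"],c["pose"]
def ray(K,P,uv):
    d=P[:3,:3]@np.linalg.inv(K)@np.array([uv[0],uv[1],1.]);return P[:3,3],d/np.linalg.norm(d)
def plane(K,P,uv,z):
    o,d=ray(K,P,uv);return o+d*(z-o[2])/d[2]
def tri(rays):
    A=0;b=0
    for o,d in rays:
        M=np.eye(3)-np.outer(d,d);A=A+M;b=b+M@o
    p=np.linalg.solve(A,b)
    return p,[np.linalg.norm((np.eye(3)-np.outer(d,d))@(p-o)) for o,d in rays]
def proj(K,P,X):
    x=K@(P[:3,:3].T@(np.array(X)-P[:3,3]));return x[:2]/x[2]
def blobs(rgb,lo,hi,amin=15):
    h=cv2.cvtColor(rgb,cv2.COLOR_RGB2HSV)
    m=cv2.inRange(h,np.array(lo),np.array(hi))
    n,l,s,c=cv2.connectedComponentsWithStats(m)
    return m,[(s[i].tolist(),c[i].round(1).tolist()) for i in range(1,n) if s[i][4]>=amin]
OR=((5,150,70),(18,255,255)); BL=((105,150,40),(125,255,255))
E
python3 - <<'E'
from h import *
for n in ["top","side"]:
    rgb=cv2.imread(f"pics/a_{n}.png")[:,:,::-1].copy()
    print(n); K,P=cam(n)
    for nm,r in (("or",OR),("bl",BL)):
        for b in blobs(rgb,*r)[1]: print(nm,b, plane(K,P,b[1],.14).round(4),plane(K,P,b[1],.101).round(4))
a=cv2.imread("pics/a_top.png")
c=np.hstack([cv2.resize(a[200:320,160:280],(400,400),interpolation=2),cv2.resize(a[210:330,375:495],(400,400),interpolation=2)])
cv2.imwrite("pics/crop1.png",c)
E
```

```text
top
or ([183, 254, 12, 11, 100], [188.2, 259.0]) [0.5122 0.2447 0.14  ] [0.5139 0.2553 0.101 ]
or ([426, 294, 10, 10, 40], [430.1, 298.4]) [ 0.4503 -0.1738  0.14  ] [ 0.4496 -0.1804  0.101 ]
bl ([442, 231, 15, 13, 130], [449.7, 237.2]) [ 0.5564 -0.2078  0.14  ] [ 0.56   -0.2158  0.101 ]
bl ([416, 248, 56, 40, 545], [443.5, 267.6]) [ 0.5035 -0.1969  0.14  ] [ 0.505  -0.2045  0.101 ]
bl ([403, 257, 14, 12, 123], [409.6, 262.4]) [ 0.5117 -0.1384  0.14  ] [ 0.5134 -0.1436  0.101 ]
bl ([465, 268, 17, 12, 141], [473.3, 273.8]) [ 0.4936 -0.2482  0.14  ] [ 0.4946 -0.2579  0.101 ]
side
or ([280, 135, 55, 15, 215], [307.7, 142.3]) [ 0.8208 -0.3376  0.14  ] [ 0.8845 -0.4332  0.101 ]
or ([280, 141, 20, 6, 31], [288.4, 144.0]) [ 0.8544 -0.3065  0.14  ] [ 0.9215 -0.399   0.101 ]
or ([429, 218, 9, 11, 78], [432.9, 223.5]) [ 0.422  -0.0952  0.14  ] [ 0.4448 -0.1661  0.101 ]
or ([251, 319, 20, 35, 495], [260.3, 336.2]) [0.4973 0.2643 0.14  ] [0.5279 0.2302 0.101 ]
bl ([428, 131, 24, 15, 255], [439.8, 138.1]) [ 0.5596 -0.5078  0.14  ] [ 0.5965 -0.6209  0.101 ]
bl ([401, 176, 30, 33, 512], [416.6, 191.3]) [ 0.4927 -0.2001  0.14  ] [ 0.5228 -0.2817  0.101 ]
bl ([381, 181, 18, 50, 518], [389.1, 205.1]) [ 0.5126 -0.1231  0.14  ] [ 0.5447 -0.1969  0.101 ]
```

View pics/crop1.png

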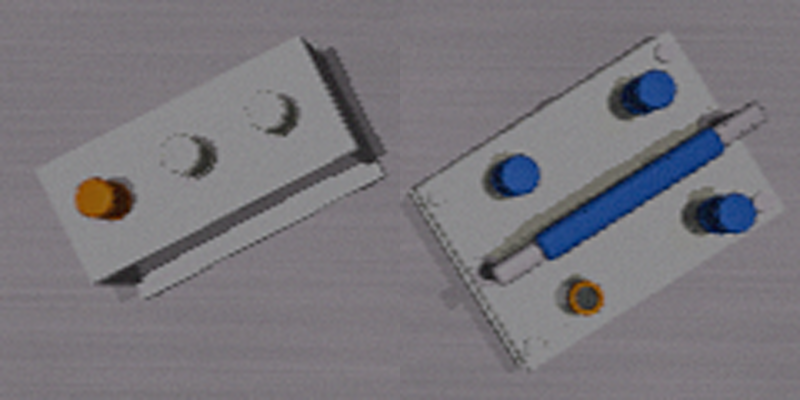

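```bash
cat >> h.py <<'E'
def rel(cur_p,cur_R,g,head):
    """move numbers to bring grasp point to world g with tool y heading (deg)"""
    p=np.array(g)+[0,0,.159]
    h=np.radians(head); y=np.array([np.cos(h),np.sin(h),0]);z=np.array([0,0,-1.]);x=np.cross(y,z)
    Rt=np.stack([x,y,z],1); d=cur_R.T@(p-cur_p)*1000
    rv=R.from_matrix(cur_R.T@Rt).as_rotvec()
    return d.round(1),rv.round(3)
E
python3 - <<'E'
from h import *
from itertools import combinations
t=cv2.imread("pics/a_top.png")[:,:,::-1].copy();s=cv2.imread("pics/a_side.png")[:,:,::-1].copy()
K,P=cam("top");Ks,Ps=cam("side")
# predicted top-plane caps in side image
for nm,X in dict(swabtop=plane(K,P,(188.4,259.1),.14),swabmid=plane(K,P,(188.4,259.1),.14)-[0,0,.02],mouth=plane(K,P,(430.4,299),.101),bar=plane(K,P,(443.5,267.6),.148)).items():
    print(nm,X.round(4),proj(Ks,Ps,X).round(1),proj(K,P,X).round(1))
m,_=blobs(t,*BL); n,l,st,c=cv2.connectedComponentsWithStats(m)
i=1+np.argmax(st[1:,4]); pts=np.argwhere(l==i)[:,::-1].astype(np.float32)
r=cv2.minAreaRect(pts);print(r); bp=cv2.boxPoints(r)
w=np.array([plane(K,P,q,.15)[:2] for q in bp]); print(w.round(4),w.mean(0))
for a,b in combinations(range(4),2):
    d=w[b]-w[a];print(a,b,np.linalg.norm(d).round(4),np.degrees(np.arctan2(d[1],d[0])).round(1))
a=np.array(plane(K,P,(188.4,259.1),.14));b=np.array(plane(K,P,(239.6,233.5),.14));print("row",b,np.linalg.norm(b-a),np.degrees(np.arctan2(*(b-a)[[1,0]])))
cv2.imwrite("pics/crop2.png",np.hstack([cv2.resize(s[270:420,220:370],(400,400),interpolation=2),cv2.resize(s[170:290,360:480],(400,400),interpolation=2)])[:,:,::-1])
o=arm.observe();Rc=R.from_rotvec(o["ee_rot"]).as_matrix()
E
```

```text
swabtop [0.512  0.2444 0.14  ] [260.8 322.6] [188.4 259.1]
swabmid [0.512  0.2444 0.12  ] [262.2 335.3] [191.4 259.7]
mouth [ 0.4485 -0.1809  0.101 ] [433.9 219.7] [430.4 299. ]
bar [ 0.5033 -0.1954  0.148 ] [410.6 187.1] [443.5 267.6]
((443.57330322265625, 267.53271484375), (8.721885681152344, 62.34368133544922), 57.7243537902832)
[[ 0.4805 -0.1462]
 [ 0.5387 -0.2363]
 [ 0.5262 -0.2442]
 [ 0.4681 -0.1542]] [ 0.50337127 -0.19522448]
0 1 0.1073 -57.2
0 2 0.1081 -65.0
0 3 0.0147 -147.4
1 2 0.0148 -147.8
1 3 0.1083 130.7
2 3 0.1071 122.8
row [0.55773693 0.1569432  0.14      ] 0.09865901776379885 -62.373133302154756
```

View pics/crop2.png

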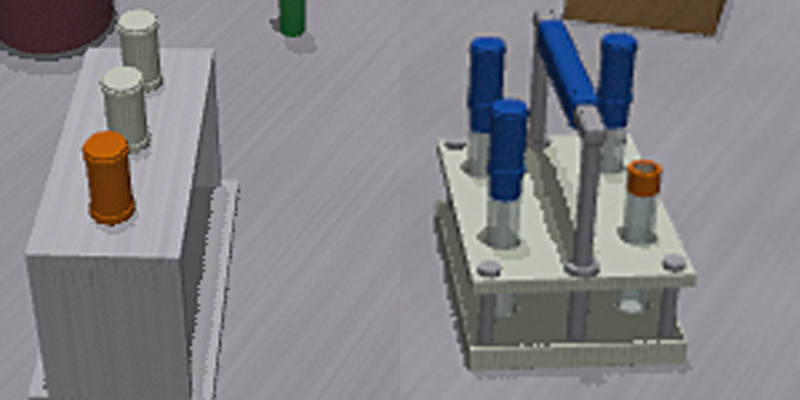

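```bash
python3 - <<'E'
from h import *
o=arm.observe();Rc=R.from_rotvec(o["ee_rot"]).as_matrix()
print(rel(o["position"],Rc,[.4066,-.2081,.246],-57.2))
E
```

```text
(array([ 332.4, -311.6,   -0.6]), array([-0.001, -0.   , -0.29 ]))
```

{"api": "move_arm", "payload": {
  "steps": [
    [50, -45, 0, -0.05],
    [95, -88, 0, -0.1],
    [140, -130, 0, -0.15],
    [185, -172, 0, -0.2],
    [230, -214, 0, -0.25],
    [270, -253, 0, -0.29],
    [305, -287, 0, -0.29],
    [332, -312, 0, -0.29],
    [332, -312, 0, -0.29],
    [332, -312, 0, -0.29],
    [332, -312, 0, -0.29]
  ]
}}

```text
clock: 1.52
position: [0.4056, -0.209, 0.4046]
ee_rot: [3.014, 0.884, -0.001]
force: [0.1, 0.2, -0.3]
width: 0.999
```

```bash
python3 - <<'E'
from h import *
o=arm.observe();print(o["position"],o["ee_rot"],o["joints"].round(2),abs(o["dq"]).max())
im=arm.get_image("wrist");cv2.imwrite("pics/b_wrist.png",im[:,:,::-1])
K,P=cam("wrist",o);np.savez("b.npz",P=P,K=K)
print(proj(K,P,[.4485,-.1809,.101]))
for b in blobs(im,*OR)[1]: print(b,plane(K,P,b[1],.101))
for b in blobs(im,*BL)[1]: print(b,plane(K,P,b[1],.141))
E
```

```text
[ 0.40555475 -0.20902131  0.40459554] [ 3.01449863e+00  8.84202519e-01 -8.45464584e-04] [ 0.6   0.18 -0.28  1.95  0.06  1.02 -0.7 ] 0.003942847412443485
[316.32910016 167.72808778]
([307, 156, 23, 24, 223], [318.2, 168.1]) [ 0.44905123 -0.18229303  0.101     ]
([514, 305, 5, 8, 15], [516.5, 308.1]) [ 0.44120342 -0.39430665  0.101     ]
([525, 343, 7, 6, 17], [528.2, 345.5]) [ 0.41857769 -0.42816429  0.101     ]
([107, 357, 7, 6, 15], [110.1, 359.5]) [ 0.20019667 -0.11462191  0.101     ]
([511, 378, 26, 13, 71], [525.5, 385.1]) [ 0.38530519 -0.45457137  0.101     ]
([547, 378, 16, 13, 56], [554.2, 383.6]) [ 0.40109136 -0.47612245  0.101     ]
([567, 379, 11, 9, 25], [573.0, 382.6]) [ 0.41142238 -0.49019346  0.101     ]
([578, 378, 9, 12, 33], [581.8, 383.7]) [ 0.41498668 -0.4979966   0.101     ]
([588, 378, 9, 13, 38], [592.2, 384.4]) [ 0.41969073 -0.50676326  0.101     ]
([598, 378, 14, 13, 38], [604.2, 385.4]) [ 0.42497187 -0.51704609  0.101     ]
([610, 378, 13, 10, 46], [614.7, 381.9]) [ 0.43307118 -0.52252919  0.101     ]
([623, 378, 9, 13, 43], [626.9, 382.5]) [ 0.43876755 -0.53
[... 260 characters left out ...]
 385, 8, 6, 15], [440.9, 387.7]) [ 0.34011713 -0.38943811  0.101     ]
([462, 385, 9, 6, 16], [466.5, 388.2]) [ 0.35269959 -0.41008958  0.101     ]
([498, 384, 7, 7, 19], [501.6, 386.4]) [ 0.37208234 -0.43661573  0.101     ]
([536, 385, 5, 6, 15], [537.7, 387.5]) [ 0.38949559 -0.46603173  0.101     ]
([302, 388, 13, 3, 17], [307.5, 389.1]) [ 0.27095683 -0.28446865  0.101     ]
([302, 31, 33, 47, 1196], [318.0, 53.2]) [ 0.51079355 -0.14254834  0.141     ]
([418, 30, 52, 48, 1565], [443.9, 54.2]) [ 0.55256698 -0.20880313  0.141     ]
([299, 100, 173, 27, 4459], [384.6, 112.5]) [ 0.50478941 -0.19768746  0.141     ]
([411, 155, 46, 33, 1134], [434.0, 170.0]) [ 0.49291488 -0.24722     0.141     ]
```

View pics/b_wrist.png

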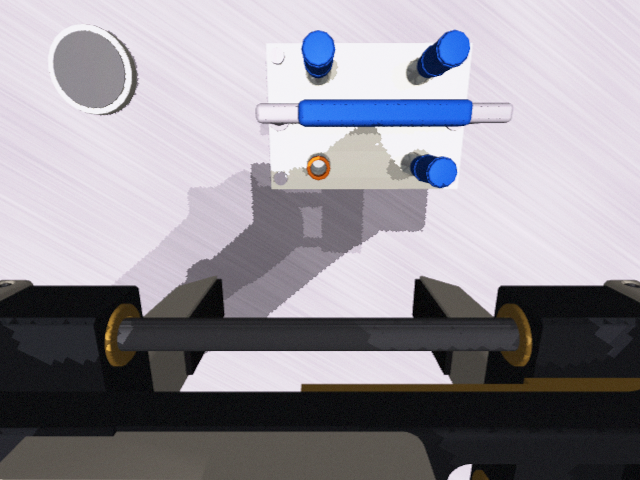

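The wrist view shows the orange mouth at (318,168), which is (0.449,-0.182). The top view gave (0.4485,-0.181), so they agree within 1.5 mm. The blue bar's long axis is horizontal in the picture, as intended. Now on to the swab.

```bash
python3 - <<'E'
from h import *
o=arm.observe();Rc=R.from_rotvec(o["ee_rot"]).as_matrix()
print(rel(o["position"],Rc,[.535,.200,.246],27.6))
E
```

```text
(array([ 329.8, -274.3,   -0.5]), array([-0.   ,  0.   , -1.482]))
```

{"api": "move_arm", "payload": {
  "steps": [
    [30, -25, 0, -0.15],
    [65, -54, 0, -0.32],
    [100, -83, 0, -0.5],
    [140, -116, 0, -0.67],
    [180, -150, 0, -0.84],
    [220, -183, 0, -1.01],
    [260, -216, 0, -1.18],
    [300, -250, 0, -1.35],
    [330, -274, 0, -1.48],
    [330, -274, 0, -1.48],
    [330, -274, 0, -1.48],
    [330, -274, 0, -1.48],
    [330, -274, 0, -1.48]
  ],
  "grip": 60
}}

```text
clock: 3.2
position: [0.5351, 0.2, 0.4049]
ee_rot: [1.63, 2.685, -0.001]
force: [0.1, 0.8, 0.6]
width: 0.658
```

```bash
python3 - <<'E'
from h import *
o=arm.observe();print(o["position"],o["ee_rot"],o["joints"].round(2),abs(o["dq"]).max())
im=arm.get_image("wrist");cv2.imwrite("pics/c_wrist.png",im[:,:,::-1])
K,P=cam("wrist",o);print(proj(K,P,[.512,.2444,.14]),proj(K,P,[.512,.2444,.12]))
for b in blobs(im,*OR,amin=100)[1]: print(b,plane(K,P,b[1],.12),plane(K,P,b[1],.13))
E
```

```text
[0.53507568 0.20002155 0.40486707] [ 1.62967958e+00  2.68511635e+00 -6.72323135e-04] [ 0.05  0.44 -0.7   1.66  0.31  1.15 -0.25] 0.0040075537375638464
[317.79650064 172.85446389] [317.81789367 170.33261167]
([305, 156, 30, 33, 756], [319.6, 171.8]) [0.5136551  0.24406018 0.12      ] [0.51320923 0.24482767 0.13      ]
```

View pics/c_wrist.png

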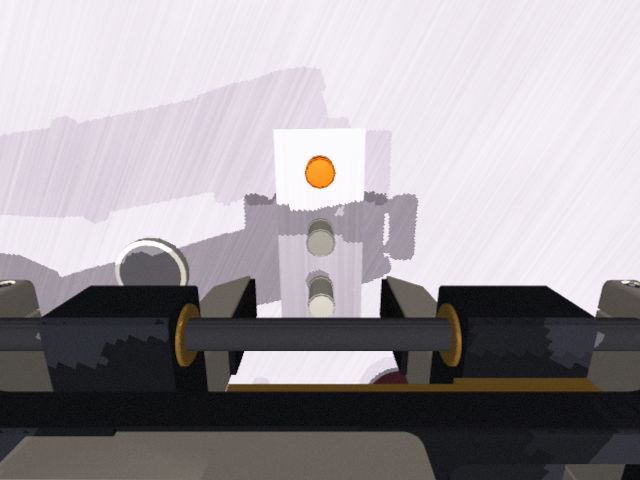

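The orange cap is at (320,172), which gives (0.5128,0.2454) at cap-top height. The top view gave (0.512,0.244). The white caps line up below it at (320,238) and (320,303), so the jaws close across the row. Moving over it and descending to grasp height 0.124.

```bash
python3 - <<'E'
from h import *
o=arm.observe();Rc=R.from_rotvec(o["ee_rot"]).as_matrix()
print(rel(o["position"],Rc,[.5126,.2451,.124],27.6))
E
```

```text
(array([ 50.2,   0.8, 121.8]), array([ 0.   ,  0.001, -0.001]))
```

{"api": "move_arm", "payload": {
  "steps": [
    [25, 0.5, 0, 0],
    [50, 0.8, 0, 0],
    [50, 0.8, 20, 0],
    [50, 0.8, 50, 0],
    [50, 0.8, 80, 0],
    [50, 0.8, 100, 0],
    [50, 0.8, 115, 0],
    [50, 0.8, 122, 0],
    [50, 0.8, 122, 0],
    [50, 0.8, 122, 0],
    [50, 0.8, 122, 0]
  ]
}}

```text
clock: 4.62
position: [0.5127, 0.246, 0.2834]
ee_rot: [1.627, 2.687, 0.001]
force: [0.2, -0.4, -0.8]
width: 0.651
```

```bash
python3 - <<'E'
from h import *
o=arm.observe();print(o["position"],o["force"])
for n in ("wrist","side"):
  im=arm.get_image(n);cv2.imwrite(f"pics/d_{n}.png",im[:,:,::-1])
s=im[250:430,180:420];cv2.imwrite("pics/d_s.png",cv2.resize(s,(800,600))[:,:,::-1])
E
```

```text
[0.51271177 0.24602102 0.28336522] [ 0.19589526 -0.44404259 -0.84587094]
```

View pics/d_s.png

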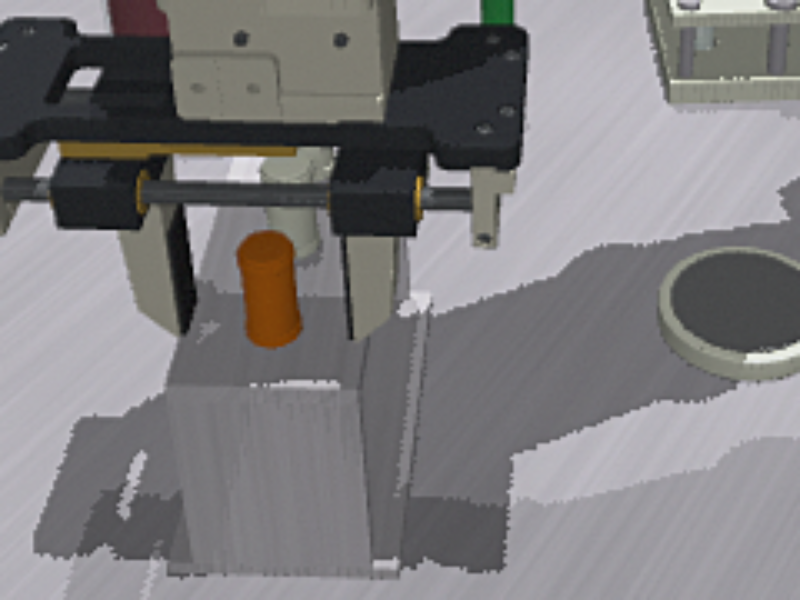

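View pics/d_wrist.png

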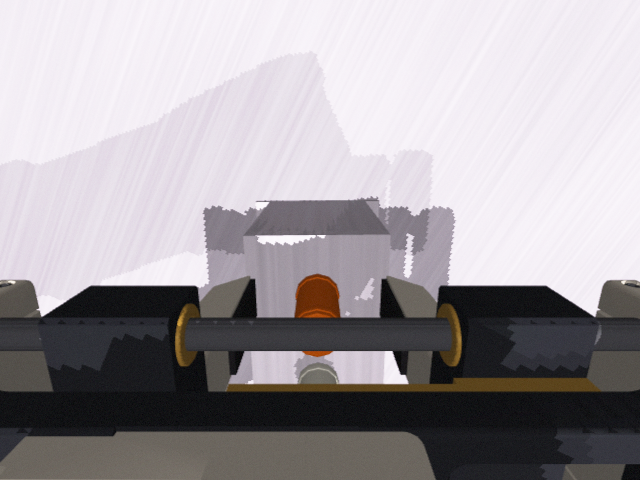

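The cap sits between the open fingers: at (318,315) in the wrist view, and clear of both pads in the side view. Closing.

{"api": "move_arm", "payload": {
  "steps": [
    [0, 0, 0, 0],
    [0, 0, 0, 0],
    [0, 0, 0, 0],
    [0, 0, 0, 0],
    [0, 0, 0, 0],
    [0, 0, 0, 0]
  ],
  "grip": 10,
  "grip_force": 25
}}

```text
clock: 5.48
position: [0.5126, 0.2458, 0.2827]
ee_rot: [-1.627, -2.687, 0.0]
force: [-1.3, 0.0, 0.6]
width: 0.213
```

Width is 19.6 mm, so the 20 mm cap is held. Lifting straight up.

{"api": "move_arm", "payload": {
  "steps": [
    [0, 0, -8, 0],
    [0, 0, -25, 0],
    [0, 0, -50, 0],
    [0, 0, -80, 0],
    [0, 0, -115, 0],
    [0, 0, -150, 0],
    [0, 0, -180, 0],
    [0, 0, -200, 0],
    [0, 0, -205, 0],
    [0, 0, -205, 0],
    [0, 0, -205, 0]
  ]
}}

```text
clock: 6.85
position: [0.5124, 0.2456, 0.4869]
ee_rot: [-1.627, -2.687, 0.002]
force: [0.7, -0.1, -0.1]
width: 0.211
```

```bash
python3 - <<'E'
from h import *
o=arm.observe();print(o["position"],o["force"],o["width"],o["joints"].round(2))
im=arm.get_image("wrist");cv2.imwrite("pics/e_w.png",im[:,:,::-1])
s=arm.get_image("side");cv2.imwrite("pics/e_s.png",s[:,:,::-1])
Rc=R.from_rotvec(o["ee_rot"]).as_matrix()
print(rel(o["position"],Rc,[.4488,-.1816,.330],-57.2))
Ks,Ps=cam("side")
for b in blobs(s,*OR,amin=100)[1]:print(b)
for dz in (.0,-.017,.019): print(proj(Ks,Ps,o["position"]-[0,0,.159+dz]))
E
```

```text
[0.51241813 0.24560175 0.48686182] [ 0.71185    -0.05186953 -0.11641172] 0.2108723332439568 [-0.02  0.38 -0.73  1.54  0.26  1.32 -0.3 ]
(array([-349. , -254.4,   -1.7]), array([-1.00e-03,  1.00e-03,  1.48e+00]))
([271, 133, 67, 19, 406], [303.5, 142.5])
([232, 148, 22, 64, 824], [242.4, 181.1])
([113, 167, 99, 55, 472], [161.8, 196.4])
[243.55721799 177.98731381]
[241.76465429 162.05673317]
[245.48816856 195.14774373]
```

View pics/e_s.png

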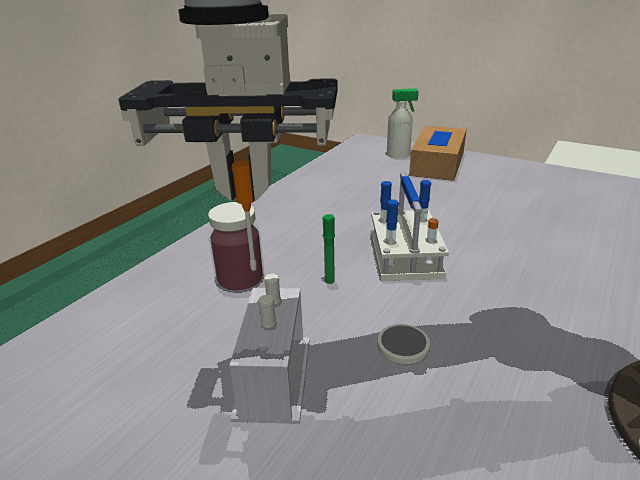

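View pics/e_w.png

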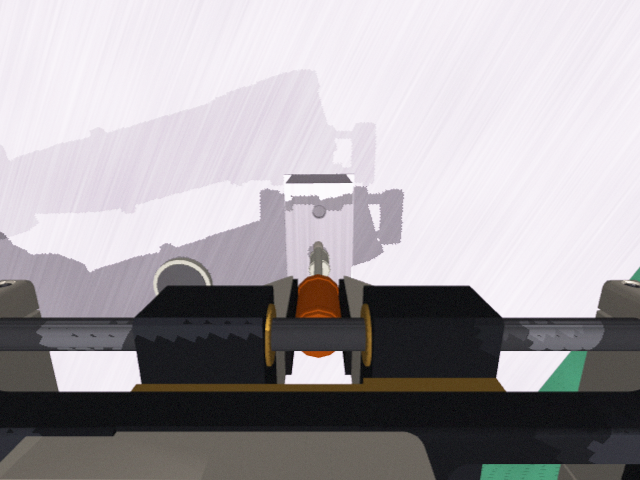

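The swab hangs upright in the fingers: stick at (250,235) in the side view and bud near (318,245) in the wrist view. The two white swabs are still in the stand. Next I check its lateral offset and tilt in the grip.

```bash
python3 - <<'E'
from h import *
c=arm.camera_info("wrist");K=c["mtx"];T=c["T_tool_cam"]
for X in ([0,0,.269],[0,0,.264],[0,0,.245],[.002,0,.264],[0,0,.183],[.01,0,.183],[.01,0,.143]): print(X,proj(K,T,X).round(1))
im=cv2.imread("pics/e_w.png");cv2.imwrite("pics/e_c.png",cv2.resize(im[220:370,260:380],(640,800),interpolation=2)[:600])
m,b=blobs(im[:,:,::-1].copy(),(5,130,60),(16,255,255),amin=100);print(b)
E
```

```text
[0, 0, 0.269] [317.8 241.9]
[0, 0, 0.264] [317.8 243.9]
[0, 0, 0.245] [317.8 251.9]
[0.002, 0, 0.264] [317.8 241.2]
[0, 0, 0.183] [317.7 289.9]
[0.01, 0, 0.183] [317.7 271.1]
[0.01, 0, 0.143] [317.6 308.4]
[([296, 274, 45, 44, 1647], [317.8, 298.1]), ([302, 351, 32, 7, 143], [317.6, 353.0])]
```

View pics/e_c.png

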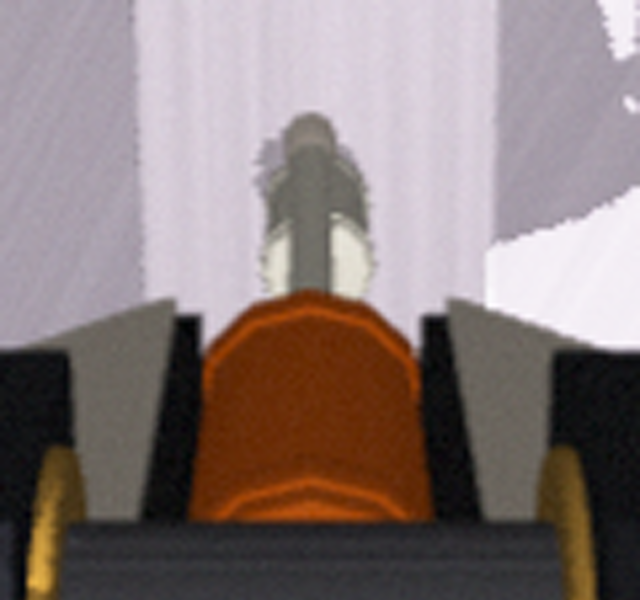

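{"api": "move_arm", "payload": {
  "steps": [
    [-30, -22, 0, 0.12],
    [-65, -47, 0, 0.28],
    [-100, -73, 0, 0.45],
    [-140, -102, 0, 0.62],
    [-180, -131, 0, 0.79],
    [-220, -160, 0, 0.96],
    [-260, -190, 0, 1.13],
    [-300, -220, 0, 1.3],
    [-330, -243, 0, 1.42],
    [-345, -255, 0, 1.48],
    [-349, -255, 0, 1.48],
    [-349, -255, 0, 1.48],
    [-349, -255, 0, 1.48],
    [-349, -255, 0, 1.48]
  ]
}}

```text
clock: 8.7
position: [0.4486, -0.1807, 0.4877]
ee_rot: [-3.013, -0.891, -0.0]
force: [-0.2, -0.4, -0.2]
width: 0.215
```

```bash
python3 - <<'E'
from h import *
o=arm.observe();print(o["position"],o["force"],o["width"],o["joints"].round(2))
Rc=R.from_rotvec(o["ee_rot"]).as_matrix()
print(rel(o["position"],Rc,[.4498,-.1810,.235],-57.2))
E
```

```text
[ 0.44860217 -0.18067303  0.48774527] [-0.17371648 -0.43983233 -0.19394235] 0.21535044875675574 [ 0.53  0.16 -0.3   1.75  0.05  1.23 -0.78]
(array([ 0.8,  0.9, 93.7]), array([-0.   , -0.   ,  0.002]))
```

{"api": "move_arm", "payload": {
  "steps": [
    [0.5, 0.5, 15, 0],
    [0.8, 0.9, 40, 0],
    [0.8, 0.9, 65, 0],
    [0.8, 0.9, 85, 0],
    [0.8, 0.9, 94, 0],
    [0.8, 0.9, 94, 0],
    [0.8, 0.9, 94, 0],
    [0.8, 0.9, 94, 0]
  ]
}}

```text
clock: 9.7
position: [0.4497, -0.182, 0.3944]
ee_rot: [3.013, 0.887, 0.002]
force: [-0.3, -0.3, -0.7]
width: 0.212
```

```bash
python3 - <<'E'
from h import *
o=arm.observe();print(o["position"],o["force"],o["width"])
im=arm.get_image("wrist");cv2.imwrite("pics/f_w.png",im[:,:,::-1])
s=arm.get_image("side");cv2.imwrite("pics/f_s.png",s[:,:,::-1])
t=arm.get_image("top");cv2.imwrite("pics/f_t.png",t[:,:,::-1])
K,P=cam("wrist",o); T=arm.camera_info("wrist")["T_tool_cam"]
for X in ([0,0,.264],[-.0012,0,.264],[0,0,.293]):print(X,proj(K,T,X).round(1))
print("mouth",proj(K,P,[.4488,-.1816,.101]))
cv2.imwrite("pics/f_c.png",np.hstack([cv2.resize(im[180:300,258:378],(400,400),interpolation=2),cv2.resize(s[130:250,370:490],(400,400),interpolation=2)])[:,:,::-1])
E
```

```text
[ 0.4497222  -0.18197     0.39440149] [-0.26487945 -0.26492474 -0.69588152] 0.21164142029964952
[0, 0, 0.264] [316.8 245. ]
[-0.0012, 0, 0.264] [316.8 246.6]
[0, 0, 0.293] [317.  234.5]
mouth [315.54920134 235.34100819]
```

View pics/f_c.png

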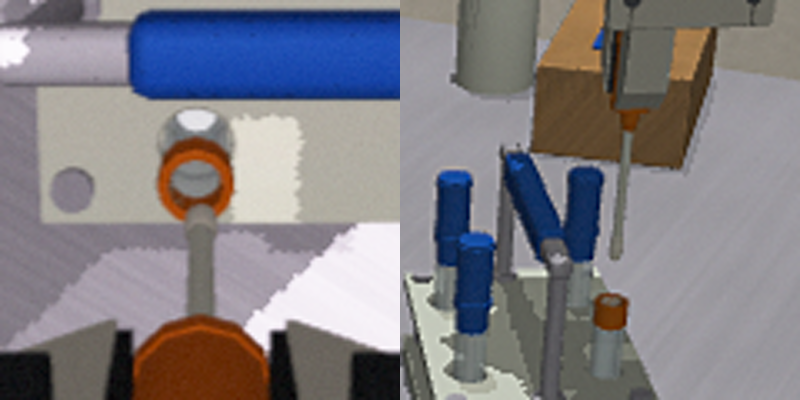

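View pics/f_w.png

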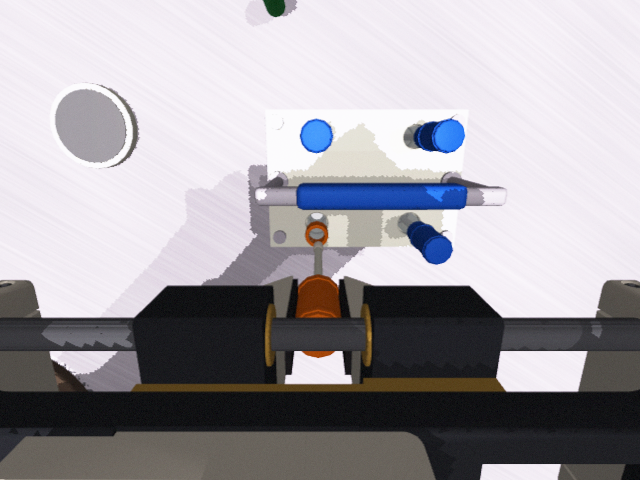

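In the wrist view the bud is at (318.3,246) and the mouth ring at (316.8,235). Extending the swab's axis to mouth height leaves the mouth about 1 mm toward -y of the tool, and x is fine. In the side view the bud lines up over the tube. I correct y by 1 mm and lower until just above the rim.

{"api": "move_arm", "payload": {
  "steps": [
    [0, -0.5, 5, 0],
    [0, -1, 12, 0],
    [0, -1, 18, 0],
    [0, -1, 18, 0],
    [0, -1, 18, 0],
    [0, -1, 18, 0]
  ]
}}

```text
clock: 10.6
position: [0.4491, -0.1811, 0.3759]
ee_rot: [3.013, 0.887, 0.0]
force: [-0.7, -0.1, -0.8]
width: 0.215
```

```bash
python3 - <<'E'
from h import *
o=arm.observe();print(o["position"],o["force"],o["width"])
im=arm.get_image("wrist");cv2.imwrite("pics/g_w.png",im[:,:,::-1])
s=arm.get_image("side");cv2.imwrite("pics/g_s.png",s[:,:,::-1])
m,b=blobs(im,(5,130,60),(18,255,255),amin=100);print([x for x in b if x[1][1]<330 and 250<x[1][0]<380])
m,b=blobs(s,(5,130,60),(18,255,255),amin=20);print(b)
cv2.imwrite("pics/g_c.png",np.hstack([cv2.resize(im[210:290,278:358],(400,400),interpolation=2),cv2.resize(s[150:250,380:480],(400,400),interpolation=2)])[:,:,::-1])
E
```

```text
[ 0.44907046 -0.18109832  0.37589204] [-0.68393149 -0.10745204 -0.81631821] 0.21496205182335554
[([306, 226, 25, 27, 294], [318.2, 237.5]), ([296, 274, 45, 44, 1644], [317.8, 298.2])]
[([0, 132, 339, 153, 4943], [150.4, 203.0]), ([410, 133, 53, 47, 535], [428.1, 159.2]), ([451, 151, 9, 16, 53], [453.9, 156.3]), ([428, 218, 10, 11, 81], [432.6, 223.7])]
```

View pics/g_c.png

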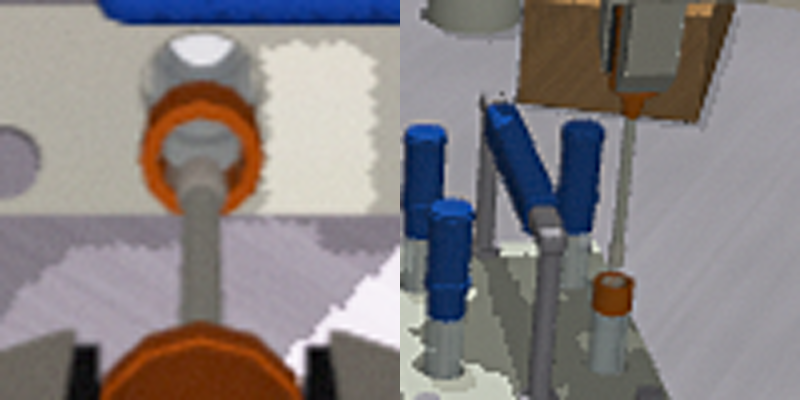

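The bud (318,245) is now over the mouth ring centred at x = 318.3, and the side view agrees. Descending, with the plug still above the rim.

{"api": "move_arm", "payload": {
  "steps": [
    [0.4, 0, 5, 0],
    [0.4, 0, 15, 0],
    [0.4, 0, 28, 0],
    [0.4, 0, 40, 0],
    [0.4, 0, 52, 0],
    [0.4, 0, 62, 0],
    [0.4, 0, 66, 0],
    [0.4, 0, 66, 0],
    [0.4, 0, 66, 0],
    [0.4, 0, 66, 0]
  ]
}}

```text
clock: 11.95
position: [0.4495, -0.1809, 0.3101]
ee_rot: [3.013, 0.887, 0.001]
force: [-0.1, 0.6, -0.4]
width: 0.212
```

```bash
python3 - <<'E'
from h import *
o=arm.observe();print(o["position"],o["force"],o["width"])
im=arm.get_image("wrist");cv2.imwrite("pics/i_w.png",im[:,:,::-1])
s=arm.get_image("side");cv2.imwrite("pics/i_s.png",s[:,:,::-1])
cv2.imwrite("pics/i_c.png",np.hstack([cv2.resize(im[210:290,278:358],(400,400),interpolation=2),cv2.resize(s[170:270,380:480],(400,400),interpolation=2)])[:,:,::-1])
E
```

```text
[ 0.44945862 -0.18092775  0.31009785] [-0.08057193  0.64190392 -0.42715677] 0.21241092148901516
```

View pics/i_c.png

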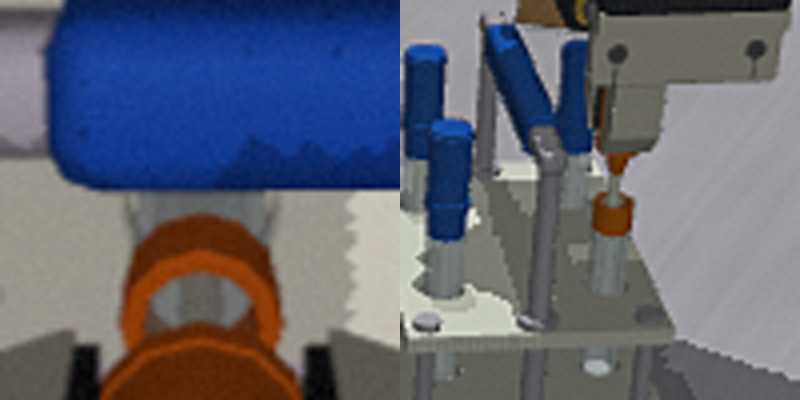

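Bud and stick are inside the tube, centred, and the force is near zero. About 26 mm to go, in small rows.

{"api": "move_arm", "payload": {
  "steps": [
    [0, 0, 4, 0],
    [0, 0, 8, 0],
    [0, 0, 12, 0],
    [0, 0, 16, 0],
    [0, 0, 20, 0],
    [0, 0, 23, 0],
    [0, 0, 23, 0],
    [0, 0, 23, 0]
  ]
}}

```text
clock: 13.05
position: [0.4494, -0.1809, 0.2868]
ee_rot: [3.014, 0.887, 0.0]
force: [-0.3, -0.1, 0.5]
width: 0.216
```

{"api": "move_arm", "payload": {
  "steps": [
    [0, 0, 1, 0],
    [0, 0, 2, 0],
    [0, 0, 3, 0],
    [0, 0, 3, 0]
  ]
}}

```text
clock: 13.55
position: [0.4493, -0.1809, 0.2837]
ee_rot: [3.014, 0.887, -0.0]
force: [0.5, -0.0, 0.0]
width: 0.215
```

```bash
python3 - <<'E'
from h import *
o=arm.observe();print(o["position"],o["force"],o["width"])
im=arm.get_image("wrist");cv2.imwrite("pics/j_w.png",im[:,:,::-1])
s=arm.get_image("side");cv2.imwrite("pics/j_s.png",s[:,:,::-1])
cv2.imwrite("pics/j_c.png",np.hstack([cv2.resize(im[210:290,278:358],(400,400),interpolation=2),cv2.resize(s[170:270,380:480],(400,400),interpolation=2)])[:,:,::-1])
E
```

```text
[ 0.44931598 -0.18086929  0.28368941] [ 0.53577138 -0.04585554  0.00550071] 0.21467172655082017
```

View pics/j_c.png

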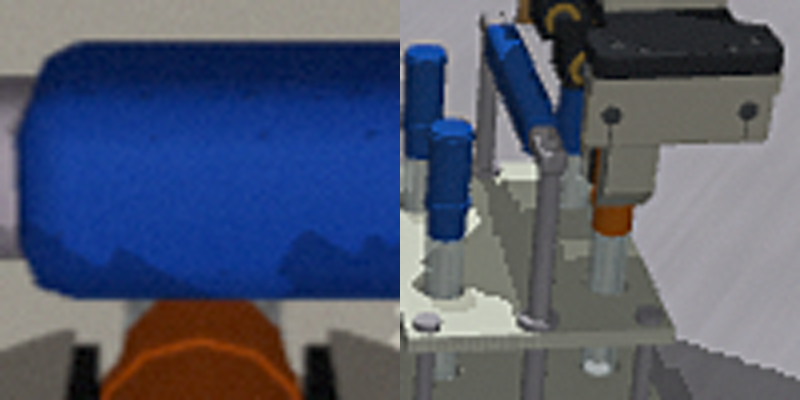

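Nearly home, with no contact force yet. Pressing on in 1 mm steps until the force shows contact.

{"api": "move_arm", "payload": {
  "steps": [
    [0, 0, 0.5, 0],
    [0, 0, 1, 0],
    [0, 0, 1, 0]
  ]
}}

```text
clock: 14.02
position: [0.4498, -0.181, 0.2835]
ee_rot: [3.013, 0.887, 0.002]
force: [-0.6, 0.8, 8.0]
width: 0.211
```

{"api": "move_arm", "payload": {
  "steps": [
    [0, 0, 0.5, 0],
    [0, 0, 1, 0],
    [0, 0, 1, 0]
  ]
}}

```text
clock: 14.4
position: [0.4504, -0.181, 0.2834]
ee_rot: [3.012, 0.887, 0.005]
force: [-1.9, 0.7, 17.2]
width: 0.21
```

Contact at 8 N, then 17 N, with z stopped at 0.2834, which puts the shoulder at about 101 mm. The cap is home. Relaxing the push, then opening.

{"api": "move_arm", "payload": {
  "steps": [
    [0, 0, -1, 0],
    [0, 0, -1.5, 0],
    [0, 0, -1.5, 0]
  ]
}}

```text
clock: 14.78
position: [0.4495, -0.1809, 0.2835]
ee_rot: [3.013, 0.887, 0.001]
force: [-0.0, 0.3, 6.9]
width: 0.208
```

{"api": "move_arm", "payload": {
  "steps": [
    [0, 0, 0, 0],
    [0, 0, 0, 0],
    [0, 0, 0, 0],
    [0, 0, 0, 0],
    [0, 0, 0, 0]
  ],
  "grip": 45
}}

```text
clock: 15.4
position: [0.4493, -0.1809, 0.2831]
ee_rot: [-3.014, -0.887, 0.0]
force: [0.7, 0.3, -0.7]
width: 0.491
```

```bash
python3 - <<'E'
from h import *
o=arm.observe();print(o["position"],o["force"],o["width"])
im=arm.get_image("wrist");cv2.imwrite("pics/k_w.png",im[:,:,::-1])
s=arm.get_image("side");cv2.imwrite("pics/k_s.png",s[:,:,::-1])
cv2.imwrite("pics/k_c.png",np.hstack([cv2.resize(im[180:360,228:408],(400,400),interpolation=2),cv2.resize(s[170:270,380:480],(400,400),interpolation=2)])[:,:,::-1])
E
```

```text
[ 0.44926014 -0.1808801   0.28314484] [ 0.74759496  0.33445074 -0.74968832] 0.49067189035431724
```

View pics/k_c.png

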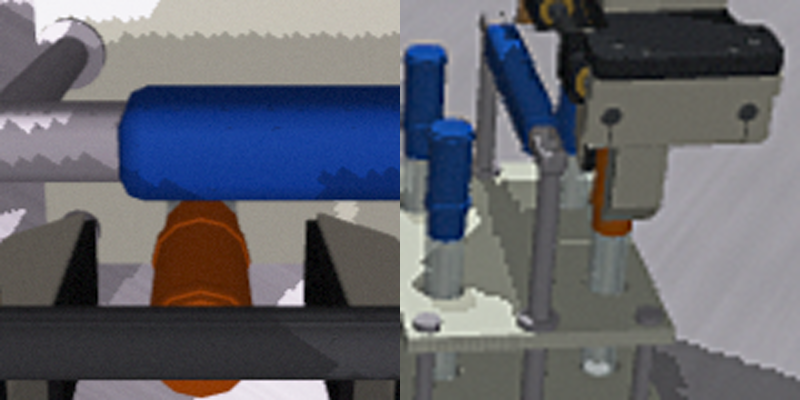

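The fingers are clear on both sides of the cap and the cap stands on the collar. Retreating straight up and checking.

{"api": "move_arm", "payload": {
  "steps": [
    [0, 0, -8, 0],
    [0, 0, -25, 0],
    [0, 0, -50, 0],
    [0, 0, -80, 0],
    [0, 0, -105, 0],
    [0, 0, -115, 0],
    [0, 0, -115, 0],
    [0, 0, -115, 0]
  ]
}}

```text
clock: 16.5
position: [0.449, -0.1808, 0.3973]
ee_rot: [-3.013, -0.887, 0.002]
force: [-0.4, -0.2, -0.1]
width: 0.489
```

```bash
python3 - <<'E'
from h import *
o=arm.observe();print(o["position"],o["force"],o["width"],o["joints"].round(2))
im=arm.get_image("wrist");cv2.imwrite("pics/l_w.png",im[:,:,::-1])
s=arm.get_image("side");cv2.imwrite("pics/l_s.png",s[:,:,::-1])
K,P=cam("wrist",o);Ks,Ps=cam("side")
m,b=blobs(im,*BL,amin=200)
for x in b: print(x)
n,l,st,c=cv2.connectedComponentsWithStats(m);i=1+np.argmax(st[1:,4])
pts=np.argwhere(l==i)[:,::-1].astype(np.float32);q=cv2.boxPoints(cv2.minAreaRect(pts))
w=np.array([plane(K,P,a,.148)[:2] for a in q]);print(w.round(4),w.mean(0),[np.degrees(np.arctan2(*(w[j]-w[j-1])[::-1])).round(1) for j in range(4)])
print("cap top/bottom in side",proj(Ks,Ps,[.449,-.181,.141]),proj(Ks,Ps,[.449,-.181,.101]))
for x in blobs(s,(5,130,60),(18,255,255),amin=60)[1]:print(x)
cv2.imwrite("pics/l_c.png",np.hstack([im[60:360,170:470],cv2.resize(s[160:280,365:485],(300,300),interpolation=2)])[:,:,::-1])
E
```

```text
[ 0.44896113 -0.18084826  0.39729334] [-0.39302322 -0.22021166 -0.10093697] 0.4889726247682912 [ 0.52  0.24 -0.3   1.9   0.08  1.02 -0.81]
([304, 119, 32, 33, 819], [319.1, 134.9])
([416, 118, 50, 34, 1288], [441.6, 135.1])
([300, 182, 169, 26, 4300], [383.4, 194.5])
([409, 220, 45, 43, 1164], [431.2, 240.9])
[[ 0.4682 -0.1551]
 [ 0.482  -0.1464]
 [ 0.5405 -0.2372]
 [ 0.5278 -0.2476]] [ 0.5046263  -0.19657022] [np.float64(122.8), np.float64(32.0), np.float64(-57.2), np.float64(-140.7)]
cap top/bottom in side [435.72562572 199.59267084] [433.64795499 219.59727026]
([410, 126, 55, 54, 835], [433.4, 155.0])
([0, 132, 338, 153, 4942], [150.4, 202.9])
([428, 199, 13, 30, 302], [433.8, 213.3])
```

View pics/l_c.png

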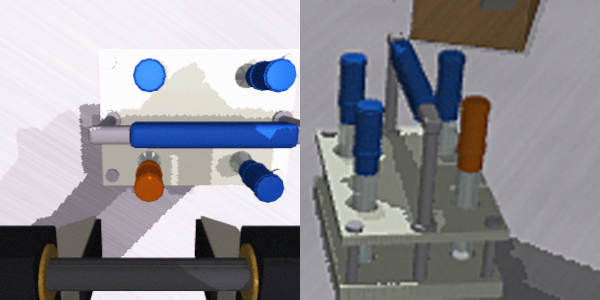

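The orange cap stands upright on its tube: side blob rows 199 to 229, where I predicted the top at 199.6. The bar centre measures (0.504,-0.196) with its axis at 122.8°. Turning 90° and going over the bar.

```bash
python3 - <<'E'
from h import *
o=arm.observe();Rc=R.from_rotvec(o["ee_rot"]).as_matrix()
print(rel(o["position"],Rc,[.5038,-.1962,.238],32.8))
E
```

```text
(array([37.7, 42.6,  0.2]), array([-0.002, -0.   , -1.571]))
```

{"api": "move_arm", "payload": {
  "steps": [
    [4, 4, 0, -0.15],
    [8, 9, 0, -0.32],
    [12, 14, 0, -0.49],
    [16, 18, 0, -0.66],
    [20, 23, 0, -0.83],
    [24, 27, 0, -1.0],
    [28, 32, 0, -1.17],
    [32, 36, 0, -1.34],
    [36, 40, 0, -1.48],
    [37.7, 42.6, 0, -1.57],
    [37.7, 42.6, 0, -1.57],
    [37.7, 42.6, 0, -1.57],
    [37.7, 42.6, 0, -1.57]
  ]
}}

```text
clock: 18.23
position: [0.5039, -0.1962, 0.3981]
ee_rot: [-1.506, -2.757, 0.0]
force: [-0.4, -0.2, 0.5]
width: 0.491
```

```bash
python3 - <<'E'
from h import *
o=arm.observe();print(o["position"],o["force"],o["width"],o["joints"].round(2))
Rc=R.from_rotvec(o["ee_rot"]).as_matrix()
print(rel(o["position"],Rc,[.5038,-.1962,.140],32.8))
im=arm.get_image("wrist");cv2.imwrite("pics/m_w.png",im[:,:,::-1])
E
```

```text
[ 0.50393828 -0.19618549  0.39812607] [-0.39274262 -0.21175812  0.51251943] 0.4910901849508354 [ 0.71  0.37 -0.58  1.75  0.22  1.09  0.63]
(array([ 0.1, -0.1, 99.1]), array([-0.   , -0.   , -0.002]))
```

View pics/m_w.png

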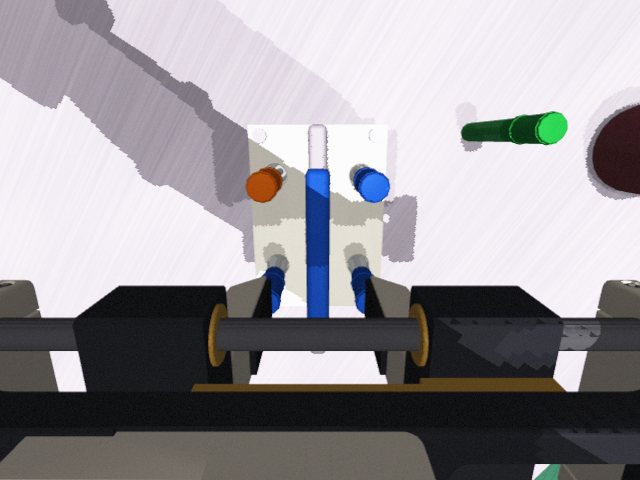

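The bar runs vertically at column 318, centred between the open fingers, and no cap is in their path. Descending to the bar's mid height.

{"api": "move_arm", "payload": {
  "steps": [
    [0, 0, 15, 0],
    [0, 0, 40, 0],
    [0, 0, 65, 0],
    [0, 0, 85, 0],
    [0, 0, 96, 0],
    [0, 0, 99, 0],
    [0, 0, 99, 0],
    [0, 0, 99, 0]
  ]
}}

```text
clock: 19.27
position: [0.5043, -0.1963, 0.2999]
ee_rot: [1.504, 2.757, 0.0]
force: [0.2, -0.7, -0.3]
width: 0.492
```

{"api": "move_arm", "payload": {
  "steps": [
    [0, 0, 0, 0],
    [0, 0, 0, 0],
    [0, 0, 0, 0],
    [0, 0, 0, 0],
    [0, 0, 0, 0],
    [0, 0, 0, 0]
  ],
  "grip": 5,
  "grip_force": 50
}}

```text
clock: 20.02
position: [0.5039, -0.1963, 0.2992]
ee_rot: [-1.505, -2.758, 0.0]
force: [-1.1, -0.3, -0.5]
width: 0.17
```

```bash
python3 - <<'E'
from h import *
o=arm.observe();print(o["position"],o["force"],o["width"],o["ft_torque"])
s=arm.get_image("side");cv2.imwrite("pics/n_s.png",s[:,:,::-1])
cv2.imwrite("pics/n_c.png",cv2.resize(s[120:300,330:510],(600,600),interpolation=2)[:,:,::-1])
E
```

```text
[ 0.50393841 -0.19634757  0.29916947] [-1.11807366 -0.27943786 -0.48923176] 0.169651955826481 [-0.10947454  0.04127415  0.04071813]
```

View pics/n_c.png

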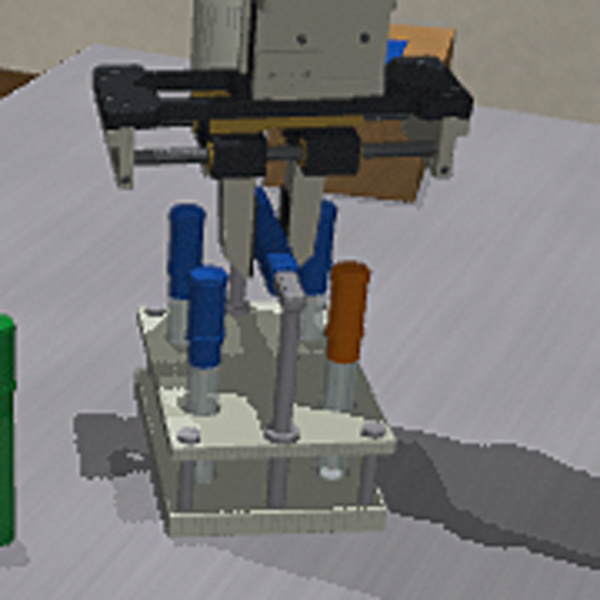

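Width is 15.6 mm on the 16 mm bar, and all four tubes stand. Lifting gently, aiming for about 13 cm.

{"api": "move_arm", "payload": {
  "steps": [
    [0, 0, -1, 0],
    [0, 0, -3, 0],
    [0, 0, -6, 0],
    [0, 0, -10, 0],
    [0, 0, -15, 0],
    [0, 0, -20, 0],
    [0, 0, -20, 0],
    [0, 0, -20, 0]
  ]
}}

```text
clock: 21.08
position: [0.504, -0.1963, 0.3192]
ee_rot: [-1.505, -2.758, 0.0]
force: [-0.7, 0.2, -5.7]
width: 0.17
```

```bash
python3 - <<'E'
from h import *
o=arm.observe();print(o["position"],o["force"],o["width"],o["ft_torque"])
s=arm.get_image("side");cv2.imwrite("pics/o_s.png",s[:,:,::-1])
cv2.imwrite("pics/o_c.png",cv2.resize(s[120:300,330:510],(600,600),interpolation=2)[:,:,::-1])
E
```

```text
[ 0.50400235 -0.19627385  0.31918562] [-0.73634881  0.22454708 -5.66063237] 0.16952559621351415 [ 0.00782251 -0.0958599   0.00138484]
```

View pics/o_c.png

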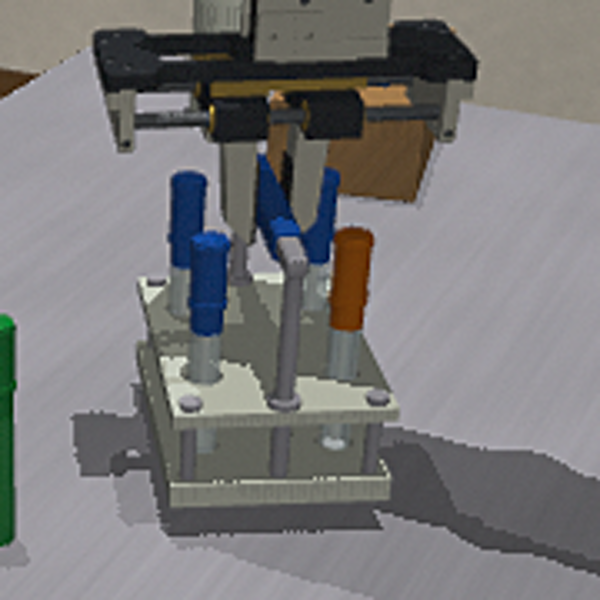

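The carrier is 20 mm off the table and level, and the wrist carries 5.7 N. Continuing up another 110 mm.

{"api": "move_arm", "payload": {
  "steps": [
    [0, 0, -2, 0],
    [0, 0, -6, 0],
    [0, 0, -12, 0],
    [0, 0, -20, 0],
    [0, 0, -30, 0],
    [0, 0, -40, 0],
    [0, 0, -50, 0],
    [0, 0, -60, 0],
    [0, 0, -70, 0],
    [0, 0, -80, 0],
    [0, 0, -90, 0],
    [0, 0, -98, 0],
    [0, 0, -104, 0],
    [0, 0, -108, 0],
    [0, 0, -110, 0],
    [0, 0, -110, 0],
    [0, 0, -110, 0],
    [0, 0, -110, 0],
    [0, 0, -110, 0]
  ]
}}

```text
clock: 23.5
position: [0.5041, -0.1963, 0.4291]
ee_rot: [-1.505, -2.758, 0.0]
force: [0.3, -0.1, -5.2]
width: 0.169
```

```bash
python3 - <<'E'
from h import *
o=arm.observe();print(o["position"],o["ee_rot"],o["force"],o["width"],o["ft_torque"],abs(o["dq"]).max())
s=arm.get_image("side");cv2.imwrite("pics/p_s.png",s[:,:,::-1])
w=arm.get_image("wrist");t=arm.get_image("top")
cv2.imwrite("pics/p_t.png",t[:,:,::-1]);cv2.imwrite("pics/p_w.png",w[:,:,::-1])
# base underside corners expected if level
K,P=cam("side");g=o["position"]-[0,0,.159]
a=np.radians(32.8);Rz=np.array([[np.cos(a),-np.sin(a),0],[np.sin(a),np.cos(a),0],[0,0,1]])
for x in (-.06,.06):
  for y in (-.085,.085): print(x,y,proj(K,P,g+Rz@[x,y,-.14]).round(1))
E
```

```text
[ 0.50405815 -0.19626127  0.42909762] [-1.50456563e+00 -2.75765611e+00  3.18730869e-05] [ 0.31994873 -0.06551495 -5.2437804 ] 0.1688424884653936 [ 0.01353732 -0.10511521 -0.05307402] 0.002483208510531361
-0.06 -0.085 [432.  176.9]
-0.06 0.085 [453.4 215.6]
0.06 -0.085 [372.4 178.8]
0.06 0.085 [383.4 217.8]
```

View pics/p_s.png

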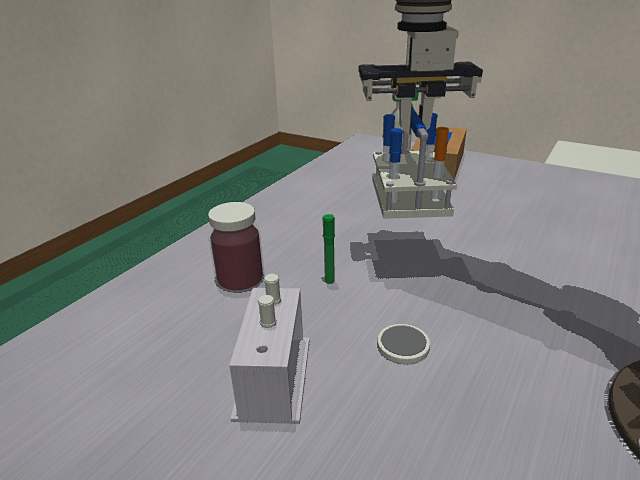

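View pics/p_t.png

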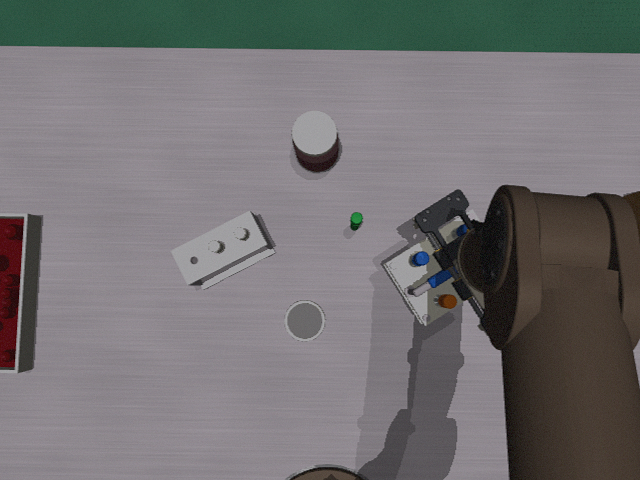

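The carrier hangs 13 cm up. Its lower corners sit at (384,217) and (453,215), matching the level prediction of (383,218) and (453,216). All four tubes stand in it. The jar, lid, white swabs and green look-alike are at their old pixels, and the arm is still. Handing in.

```bash
python3 - <<'E'
from cell import arm
print(arm.sign_off()); print(arm.observe()["clock"])
E
```

```text
the job is handed in; nothing more can be done
None
the job is handed in; nothing more can be done
```

The job is done and handed in at about 24 s of the 64 s allowed; the hand-in reported no verdict.

- **Swab:** I took the orange-capped swab out of the stand and pushed it into the orange-collared tube. It met contact at 8 N, then 17 N, with the cap's underside at about 101 mm, so the cap is home. I then let go and backed off, and the side view showed the cap's top where predicted for 141 mm.
- **Carrier:** I gripped the bar at its middle with 50 N and lifted. At hand-in the carrier was still and about 13 cm above the table. The wrist carried 5.2 N, and the two lower corners nearest the side camera were within 1–2 pixels of the level prediction. All four tubes were standing in it.
- **Left alone:** The jar, jar lid, two white-capped swabs and green look-alike showed at the same pixels as at the start.

No check failed. The top and wrist cameras disagreed by 1 to 2 mm on the measured positions. I corrected that with a 1 mm shift over the tube's mouth before pushing the swab in.

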